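# Find the release groove of a vial shaker's clamp collar and press its catch

### The arm

A 6-joint arm with a two-finger parallel gripper is mounted at the origin on a cart in front of the work surface, level with it; the furniture and walls round the work are solid. World frame = base frame: x ahead of the robot, y to its left, z up, the work surface at z = 0. Lengths are in m, angles in rad, forces in N, time in s.
With the tool pointing down it reaches from about 0.3 to 0.875 m from the base axis. Payload 6.4 kg.
Tool frame: the origin (TCP) lies at the very end of the fingers, on their centre line; the grasp point (between the pads) lies robot.hold_point_z behind it (robot.hold_point_z is the distance from the TCP to the grasp point, in m); z points along the fingers, x is the direction in which the jaws open and shut, and the axes are right-handed (so a half turn about z gives the same grasp; the last joint's range is limited). The gripper opens to 88 mm and grips with 3 to 60 N. Pads are 18 mm wide; open, the fingers measure 123 mm over their backs; the gripper's body (75 mm by 187 mm) begins 45 mm behind the grasp point.
Start: joints at [-1.552, 0.181, 1.607, -0, 1.354, -0.206], TCP at [0.128, -0.561, 0.239] pointing down, gripper open.
Joint ranges: [-2.99, 2.99], [-0.89, 2.07], [0.3, 2.58], [-1.14, 4.28], [0, 2.63], [-3.12, 3.12]. Speed limits (rad/s): [2.57, 2.57, 3.01, 3.14, 3.14, 3.14].

### API

Orientations are given as [roll, pitch, yaw] about the fixed x, y, z axes, in that order (R = Rz(yaw) Ry(pitch) Rx(roll)).
In Python, from cell import robot gives the robot as it stands.
- The arm moves only by the shell command python3 -m jog 'ROWS'. ROWS is JSON, a list of rows, each an object of numbers: "x", "y", "z": the shift along the world's x, y, z in cm; "rx", "ry", "rz": the turn, a rotation vector about the world's x, y, z in rad; "hand": the gripper's target within -1 to 1 (fully open at 1, half-way at 0, shut at -1). A call has 1 to 10 rows; each row is the pose to reach, as a shift and turn from the pose measured when the call began; what a row does not reach only later rows make up. A row lasts 1/10 s, in which the tool goes at most 50 mm and 8.59 degrees, less where a joint would pass 70% of its speed; a pose out of reach is approached as far as the arm can. A call with a gripper value outside its range is refused whole. The fingers move at their own pace and stop on an object; the grip force is fixed at half the most. Time passes only in rows, so rows that repeat a pose let the fingers close. It gives the time, the measured TCP pose, the force and the opening at its end, in the units of the state.
- robot.sense(): the state, without advancing time (a new reading comes with each control period).
- robot.grab_frame(name): name is "side" or "top"; returns a dict with "image" (384x512x3 uint8, blue, green, red), "range_z" (384x512 float32, m along the optical axis (not along the pixel's ray), 0 where there is no reading), "fovy" (degrees; the focal length in pixels is half the picture's height over the tangent of half this angle, whatever the lens; pixels are square), "cx", "cy" (the principal point, pixels), "extrinsics" (4x4, takes a point from camera to world coordinates). Camera axes: x right, y down, z forward; pixel columns grow to the right and rows downward; lengths in m; the calibration is good to about 2 mm. A picture is of the moment at which its call begins.
- robot.close_job(): hands the job in, once; it reports no verdict.
The state is a dict: "t": time; "joint_positions": joint angles; "qvel": joint speeds; "effort": joint torques, N m; "ee_pos": TCP position; "tcp_rot": TCP orientation; "force": force on the tool from outside, world axes, zero at the start; "moment": the same for the moment, N m; "finger_gap": finger opening in m.
Only numpy, scipy, OpenCV 4.12 (cv2) and the standard library are available. Lean on these libraries where they do the work, as an engineer would, in place of code of your own. Each camera call takes 0.05 s, during which the arm holds its last target. There are 200 camera calls.

### The job

Unlock the vial carrier of the bench shaker so that it can be taken out later: run a fingertip round on the upper face of its metal clamp collar until you come upon the release groove, then press the catch inside the groove down until the carrier springs up. Work gently, only touching and pressing: lift nothing, leave the vials standing untouched in their sleeves, and finish clear of everything with the carrier standing up.

Things in the scene. Friction and masses are not known exactly. Their poses are not given: they have to be found in the camera images.
- shaker: bench-top vial shaker, fixed: pale housing 210 x 215 mm, 46 mm high, a low sloping console on its -x side (to 142 mm from the origin, under 60 mm high). Origin on the worktop under the axis of the round head; z up. On top, round that axis, sits the metal clamp collar: a ring from 64 to 95 mm off the axis, its flat upper face 72 mm above the origin.
- collar_centre (a point): on the axis, level with the collar's upper face; z up; does not turn with the collar. The collar is clamped at an unknown angle: its release groove lies anywhere within 125 degrees either way of the console side (the shaker's -x). The groove is the one gap in the ring, 40 mm wide, radial, parallel-sided, open at the top and both ends; elsewhere the face is flat. A fingertip sliding on it loses support at the groove.
- release_catch (a joint): travel of the catch straight down, m: 0 at rest, 0.008 fully pressed. The catch is a plate in the groove, 35 mm wide, 67 to 94 mm off the axis, same metal, top 4 mm below the collar's face. It is sprung: moves from about 3 N, needs about 8 N when fully down, returns by itself. It draws a steel pawl off the carrier's rim; the carrier is free from about 0.006.
- carrier (a joint): height of the vial carrier above its locked place, m: 0 locked down, 0.014 standing up. Once freed its own spring lifts it all the way and it stays there.
- carrier_floor (a point): on the axis, level with the floor of the carrier's sleeves, 28 mm above the shaker's origin while locked; rises with the carrier; z up. The carrier stands inside the collar: six black sleeves on a 37 mm circle and a knob 25 mm across at the axis, all within 61 mm of it; vial caps reach 86 mm, the knob 93 mm above the shaker's origin, 14 mm more once it is up.
- vial_1: a small screw-capped glass sample vial, 25 mm across and 58 mm tall, loose in a sleeve of the carrier; origin at the centre of its underside, z up. To be left alone.
- vial_2: a small screw-capped glass sample vial, 25 mm across and 58 mm tall, loose in a sleeve of the carrier; origin at the centre of its underside, z up. To be left alone.
- vial_3: a small screw-capped glass sample vial, 25 mm across and 58 mm tall, loose in a sleeve of the carrier; origin at the centre of its underside, z up. To be left alone.

How it is judged:
By the outcome, as a careful person would: the job done as asked, in the order asked, and still so for the second after the job is handed in, with the robot touching nothing.
It also fails if it takes over 64 s, if anything falls off the work surface, if the arm or the gripper's body presses on something with over 40 N, if the wrist force passes 120 N, or if a joint passes its speed limit or range.

## Working session

There is one attempt and no reset: what is moved stays moved. The work goes in short steps, Python scripts to look and compute and a shell command to move; the robot and the scene stay as the last step left them, time stands still between calls to the robot, and variables do not carry over. Pictures are saved under pics/ and viewed, about 8 in all and at most 12, crops included, and the job is handed in when it is done.

```bash
mkdir -p pics; cat > h.py <<'E'
import numpy as np, cv2
from cell import robot
def cloud(f):
    h,w=f["range_z"].shape; F=h/2/np.tan(np.radians(f["fovy"])/2)
    v,u=np.mgrid[:h,:w]; z=f["range_z"]
    P=np.stack([(u-f["cx"])/F*z,(v-f["cy"])/F*z,z],-1)
    E=np.array(f["extrinsics"]); W=P@E[:3,:3].T+E[:3,3]; W[z==0]=np.nan
    return W
E
python3 - <<'E'
from h import *
s=robot.sense();print({k:np.round(v,3) for k,v in s.items()},robot.hold_point_z)
ims=[]
for n in("top","side"):
    f=robot.grab_frame(n);W=cloud(f);np.savez(n,W=W,im=f["image"])
    print(n,np.round(f["extrinsics"],3),f["fovy"])
    cv2.imwrite(f"pics/{n}0.png",f["image"])
E
```

```text
{'t': np.float64(0.0), 'joint_positions': array([-1.552,  0.182,  1.608, -0.   ,  1.354, -0.206]), 'qvel': array([-0.002,  0.   , -0.   ,  0.   , -0.001,  0.001]), 'effort': array([ 1.0000e-03, -4.3387e+01, -3.4185e+01,  7.0000e-02,  3.9000e-02,
       -0.0000e+00]), 'ee_pos': array([ 0.128, -0.56 ,  0.238]), 'tcp_rot': array([-3.141e+00,  2.000e-03, -1.346e+00]), 'force': array([-0.061,  0.427, -0.482]), 'moment': array([0.01 , 0.001, 0.005]), 'finger_gap': np.float64(0.088)} 0.0187
top [[ 0.012 -0.999  0.04   0.47 ]
 [-1.    -0.013 -0.008  0.302]
 [ 0.009 -0.04  -0.999  0.939]
 [ 0.     0.     0.     1.   ]] 42.386566633323866
side [[-0.883 -0.204  0.423  0.166]
 [-0.469  0.431 -0.771  0.983]
 [-0.025 -0.879 -0.476  0.48 ]
 [ 0.     0.     0.     1.   ]] 42.684039819892305
```

View pics/top0.png

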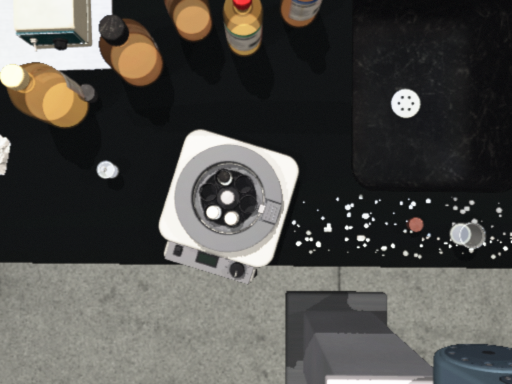

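View pics/side0.png

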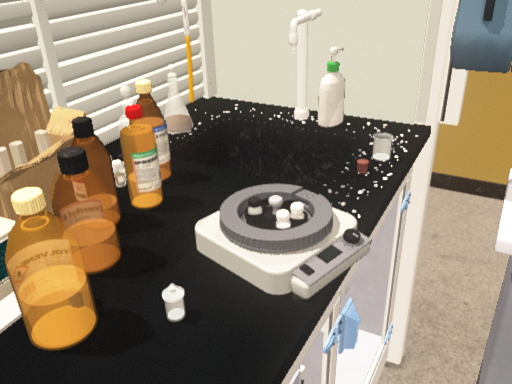

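The top view shows the shaker with its head at about (228,198), the console at the bottom (210,260), and a gap-like feature in the collar at about (270,211). Next I'll fit the geometry.

```bash
python3 - <<'E'
from h import *
from scipy.optimize import least_squares
D=np.load("top.npz");W=D["W"];im=D["im"]
z=W[...,2]
c0=W[198,228,:2]; print(c0)
r0=np.hypot(*(W[...,:2]-c0).transpose(2,0,1))
tb=np.nanmedian(z[(r0>.17)&(r0<.25)]);print("table",tb)
m=(r0<.12)&(abs(z-.072)<.004)
p=W[m]
c=c0.copy()
for _ in range(10):
    q=p[(np.hypot(*(p[:,:2]-c).T)<.1)&(np.hypot(*(p[:,:2]-c).T)>.06)]
    # circle fit on outer boundary: max radius per angle bin
    a=np.arctan2(*(q[:,:2]-c).T[::-1]);r=np.hypot(*(q[:,:2]-c).T)
    b=((a+np.pi)/(2*np.pi)*60).astype(int)
    e=np.array([q[b==i][np.argmax(r[b==i]),:2] for i in range(60) if (b==i).sum()>3])
    s=least_squares(lambda x:np.hypot(*(e-x[:2]).T)-x[2],[*c,.095],loss="soft_l1",f_scale=.001).x
    c=s[:2]
print("centre",c,"R",s[2],"z",np.median(q[:,2]))
# housing yaw: housing top
hm=(r0<.2)&(abs(z-.046)<.004)
rect=cv2.minAreaRect((W[hm][:,:2]*1000).astype(np.float32));print(rect)
# sector profile
r=np.hypot(*(W[...,:2]-c).transpose(2,0,1));a=np.degrees(np.arctan2(W[...,1]-c[1],W[...,0]-c[0]))
g=im.mean(-1)
for k in range(-180,180,8):
    mm=(r>.069)&(r<.091)&(a>=k)&(a<k+8)
    print(k,mm.sum(),np.round(np.percentile(z[mm],[10,50,90])*1000,1),round(g[mm].mean()),end=" | ")
cv2.imwrite("pics/c1.png",cv2.resize(im[120:290,150:310],None,fx=3.5,fy=3.5,interpolation=cv2.INTER_CUBIC))
E
```

```text
[0.48534336 0.34406219]
table 0.0011786593896866426
centre [0.48625044 0.34631486] R 0.09391867431292762 z 0.07292807288738279
((473.6235656738281, 350.0558776855469), (214.94992065429688, 236.47244262695312), 73.59082794189453)
-180 81 [71.3 73.1 74.9] 167 | -172 83 [71.1 73.1 75.1] 166 | -164 80 [71.4 73.2 74.9] 166 | -156 82 [71.1 72.9 74.9] 166 | -148 80 [71.3 73.3 74.6] 166 | -140 83 [71.5 73.2 75.1] 165 | -132 79 [71.5 73.1 75.1] 166 | -124 80 [55.9 69.7 73.9] 141 | -116 80 [67.  69.2 71.2] 163 | -108 79 [67.3 69.5 71. ] 163 | -100 80 [56.4 68.5 72.4] 145 | -92 82 [71.9 73.4 75.1] 163 | -84 81 [70.6 73.3 75.1] 167 | -76 78 [71.2 72.9 75.2] 168 | -68 80 [71.4 73.2 74.9] 168 | -60 82 [71.3 73.6 75.1] 169 | -52 79 [71.3 73.  75. ] 169 | -44 75 [70.9 73.3 75.2] 170 | -36 80 [71.1 73.  75.4] 171 | -28 80 [71.1 72.9 75. ] 173 | -20 77 [71.8 73.5 75.2] 173 | -12 80 [71.2 73.2 75.3] 174 | -4 82 [72.  73.  74.9] 175 | 4 78 [71.2 73.1 74.6] 175 | 12 80 [71.5 73.1 75.2] 175 | 20 83 [71.2 72.9 74.9] 175 | 28 78 [71.5 73.2 75.2] 174 | 36 82 [71.8 73.4 75.6] 175 | 44 78 [71.2 73.4 75.3] 175 | 52 81 [71.5 73.5 75.3] 174 | 60 80 [71.4 73.1 75.2] 173 | 68 80 [71.  73.  75.3] 173 | 76 79 [71.  72.9 75. ] 172 | 84 75 [71.1 73.1 74.7] 172 | 92 84 [70.7 72.8 74.6] 172 | 100 81 [71.3 73.1 74.8] 171 | 108 82 [71.  73.3 75.2] 171 | 116 81 [71.1 73.1 75. ] 170 | 124 81 [71.4 73.1 75.1] 170 | 132 81 [71.2 73.1 75.1] 169 | 140 80 [71.4 73.  74.9] 169 | 148 82 [71.  73.  74.6] 169 | 156 80 [71.1 73.  74.8] 168 | 164 83 [71.1 73.  75.1] 168 | 172 76 [70.9 73.1 75. ] 167 |
```

View pics/c1.png

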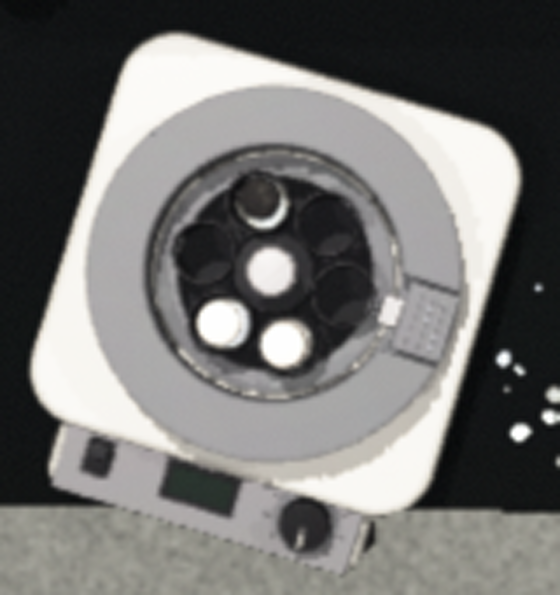

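The crop shows the groove with a dimpled catch plate at crop (425,320), the white pawl at (391,312), and caps at (222,322), (286,343) and (262,197). The depth puts the groove near -108° in the world frame. I'll refine that angle, then start moving to a landing spot about 45° away on the console side.

```bash
python3 - <<'E'
from h import *
W=np.load("top.npz")["W"];z=W[...,2]
c=np.array([.48625,.3463])
d=W[...,:2]-c;r=np.hypot(d[...,0],d[...,1]);a=np.degrees(np.arctan2(d[...,1],d[...,0]))
m=(r>.069)&(r<.092)&(a>-130)&(a<-88)
for k in range(-128,-90,2):
    mm=m&(a>=k)&(a<k+2);print(k,np.round(np.median(z[mm])*1000,1),end=" | ")
m&=(z<.0708); q=W[m]; k=q[:,:2].mean(0);print(k,np.degrees(np.arctan2(*(k-c)[::-1])))
for A in(-108,-150,-160):
    t=np.radians(A);print(A,c+.083*np.array([np.cos(t),np.sin(t)]))
E
python3 -m jog '[{"x":4,"y":4,"z":0,"rz":0.14,"hand":-1},{"x":8,"y":8,"rz":0.28,"hand":-1},{"x":12,"y":12,"rz":0.42,"hand":-1},{"x":16,"y":15,"rz":0.56,"hand":-1},{"x":20,"y":18,"rz":0.7,"hand":-1},{"x":23,"y":21,"rz":0.84,"hand":-1},{"x":26,"y":25,"rz":0.98,"hand":-1},{"x":28,"y":29,"rz":1.12,"hand":-1},{"x":29,"y":33,"rz":1.26,"hand":-1},{"x":29,"y":37,"rz":1.4,"hand":-1}]'
```

```text
-128 73.5 | -126 72.6 | -124 73.0 | -122 67.8 | -120 68.9 | -118 69.5 | -116 69.3 | -114 69.1 | -112 69.1 | -110 69.8 | -108 69.2 | -106 69.3 | -104 69.5 | -102 69.3 | -100 68.5 | -98 68.7 | -96 66.0 | -94 68.5 | -92 73.1 | [0.4622696  0.27036561] -107.52633602880043
-108 [0.46060159 0.26736231]
-150 [0.41436989 0.3048    ]
-160 [0.40825551 0.31791233]invalid input
```

```bash
python3 -m jog '[{"x":4,"y":4,"z":0,"rx":0,"ry":0,"rz":0.14,"hand":-1}]'; python3 -m jog '[{"x":3,"y":3,"rz":0.1}]'; python3 -m jog '[{"x":3,"hand":-0.99}]'
```

```text
t: 0.2
ee_pos: [0.1607, -0.5273, 0.2375]
tcp_rot: [3.14, 0.001, -1.209]
force: [1.4, 0.1, 0.3]
finger_gap: 0.0818invalid input
invalid input
```

Every row needs all its keys.

```bash
python3 -m jog '[{"x":4,"y":4,"z":0,"rx":0,"ry":0,"rz":0.1,"hand":-1},{"x":8,"y":8,"z":0,"rx":0,"ry":0,"rz":0.2,"hand":-1},{"x":12,"y":11,"z":0,"rx":0,"ry":0,"rz":0.3,"hand":-1},{"x":16,"y":14,"z":0,"rx":0,"ry":0,"rz":0.4,"hand":-1},{"x":19,"y":18,"z":0,"rx":0,"ry":0,"rz":0.5,"hand":-1},{"x":22,"y":22,"z":0,"rx":0,"ry":0,"rz":0.6,"hand":-1},{"x":24,"y":26,"z":0,"rx":0,"ry":0,"rz":0.7,"hand":-1},{"x":25,"y":30,"z":0,"rx":0,"ry":0,"rz":0.8,"hand":-1},{"x":26,"y":34,"z":0,"rx":0,"ry":0,"rz":0.9,"hand":-1},{"x":26,"y":38,"z":0,"rx":0,"ry":0,"rz":1.0,"hand":-1}]'
```

```text
t: 1.2
ee_pos: [0.4211, -0.1454, 0.2373]
tcp_rot: [3.141, 0.001, -0.205]
force: [-0.0, 0.9, 0.3]
finger_gap: 0.0023
```

```bash
python3 -m jog '[{"x":0,"y":5,"z":0,"rx":0,"ry":0,"rz":0.1,"hand":-1},{"x":0,"y":10,"z":0,"rx":0,"ry":0,"rz":0.2,"hand":-1},{"x":0,"y":15,"z":0,"rx":0,"ry":0,"rz":0.3,"hand":-1},{"x":0,"y":20,"z":0,"rx":0,"ry":0,"rz":0.4,"hand":-1},{"x":0,"y":25,"z":0,"rx":0,"ry":0,"rz":0.5,"hand":-1},{"x":0,"y":30,"z":0,"rx":0,"ry":0,"rz":0.6,"hand":-1},{"x":-0.4,"y":35,"z":0,"rx":0,"ry":0,"rz":0.7,"hand":-1},{"x":-0.7,"y":40,"z":0,"rx":0,"ry":0,"rz":0.73,"hand":-1},{"x":-0.7,"y":43,"z":0,"rx":0,"ry":0,"rz":0.73,"hand":-1},{"x":-0.7,"y":45,"z":0,"rx":0,"ry":0,"rz":0.73,"hand":-1}]'
python3 -m jog '[{"x":0,"y":0,"z":-4,"rx":0,"ry":0,"rz":0,"hand":-1},{"x":0,"y":0,"z":-8,"rx":0,"ry":0,"rz":0,"hand":-1},{"x":0,"y":0,"z":-11,"rx":0,"ry":0,"rz":0,"hand":-1},{"x":0,"y":0,"z":-13,"rx":0,"ry":0,"rz":0,"hand":-1},{"x":0,"y":0,"z":-14,"rx":0,"ry":0,"rz":0,"hand":-1},{"x":0,"y":0,"z":-14,"rx":0,"ry":0,"rz":0,"hand":-1}]'
python3 - <<'E'
from h import *
for n in("side","top"):
    f=robot.grab_frame(n);cv2.imwrite(f"pics/{n}2.png",f["image"])
    if n=="side": s=f["image"][120:320,150:400]
    else: t=f["image"][100:300,130:380]
cv2.imwrite("pics/c2.png",cv2.resize(np.vstack([s,t]),None,fx=1.5,fy=1.5,interpolation=cv2.INTER_CUBIC))
E
```

```text
t: 2.2
ee_pos: [0.4131, 0.3072, 0.2368]
tcp_rot: [3.141, 0.002, 0.528]
force: [1.6, -0.7, 0.4]
finger_gap: 0.0003
t: 2.8
ee_pos: [0.4121, 0.3067, 0.0955]
tcp_rot: [3.142, 0.005, 0.528]
force: [0.5, 0.1, 0.2]
finger_gap: 0.0004
```

View pics/c2.png

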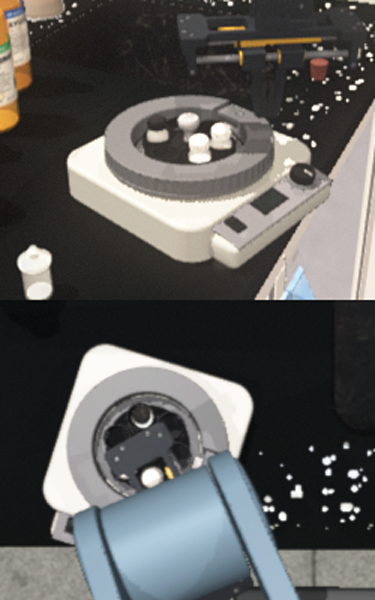

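```bash
python3 - <<'E'
from h import *
f=robot.grab_frame("side");E=np.array(f["extrinsics"]);F=192/np.tan(np.radians(f["fovy"])/2)
def pr(p):
    q=E[:3,:3].T@(np.array(p)-E[:3,3]);return F*q[0]/q[2]+f["cx"],F*q[1]/q[2]+f["cy"]
print(robot.sense()["ee_pos"])
im=f["image"].copy()
for p,col in(((.412,.3065,.0955),(0,0,255)),((.486,.346,.072),(0,255,0)),((.461,.268,.068),(255,0,0)),((.412,.3065,.072),(0,255,255))):
    u,v=pr(p);print(u,v);cv2.circle(im,(int(u),int(v)),2,col,-1)
cv2.imwrite("pics/c3.png",cv2.resize(im[110:310,180:400],None,fx=3,fy=3,interpolation=cv2.INTER_CUBIC))
E
```

```text
[0.4140482  0.30754789 0.09809492]
326.59143660624954 193.64777902092146
275.7559708526044 207.18414379946876
307.9054147956399 192.4525840486946
326.0258057185563 206.05887347545513
```

View pics/c3.png

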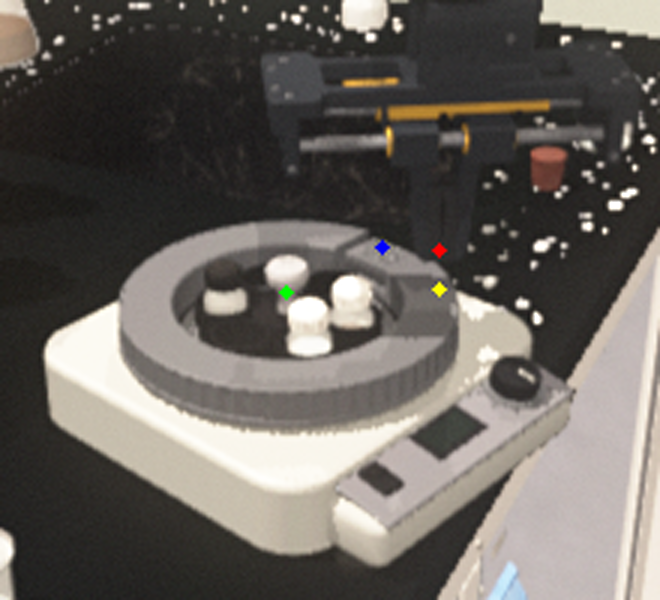

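The projections line up: the tip is over the collar at about -150° and the groove is where I expected. Now I'll descend to contact.

```bash
python3 -m jog '[{"x":0,"y":-0.2,"z":-1,"rx":0,"ry":0,"rz":0,"hand":-1},{"x":0,"y":-0.2,"z":-1.6,"rx":0,"ry":0,"rz":0,"hand":-1},{"x":0,"y":-0.2,"z":-1.9,"rx":0,"ry":0,"rz":0,"hand":-1},{"x":0,"y":-0.2,"z":-2,"rx":0,"ry":0,"rz":0,"hand":-1}]'
for i in 1 2; do python3 -m jog '[{"x":0,"y":0,"z":-0.1,"rx":0,"ry":0,"rz":0,"hand":-1},{"x":0,"y":0,"z":-0.1,"rx":0,"ry":0,"rz":0,"hand":-1}]'; done
```

```text
t: 3.35
ee_pos: [0.4137, 0.3054, 0.0776]
tcp_rot: [3.141, 0.0, 0.528]
force: [0.4, -0.1, -0.4]
finger_gap: 0.0004
t: 3.55
ee_pos: [0.4137, 0.3053, 0.0765]
tcp_rot: [3.141, 0.001, 0.528]
force: [0.6, -1.3, -0.4]
finger_gap: 0.0006
t: 3.75
ee_pos: [0.4137, 0.3054, 0.0755]
tcp_rot: [3.141, 0.0, 0.528]
force: [0.8, 0.2, 0.4]
finger_gap: 0.0003
```

```bash
python3 -m jog '[{"x":0,"y":0,"z":-0.1,"rx":0,"ry":0,"rz":0,"hand":-1},{"x":0,"y":0,"z":-0.15,"rx":0,"ry":0,"rz":0,"hand":-1},{"x":0,"y":0,"z":-0.15,"rx":0,"ry":0,"rz":0,"hand":-1}]'
python3 -m jog '[{"x":0,"y":0,"z":-0.1,"rx":0,"ry":0,"rz":0,"hand":-1},{"x":0,"y":0,"z":-0.1,"rx":0,"ry":0,"rz":0,"hand":-1}]'
```

```text
t: 4.05
ee_pos: [0.4136, 0.3053, 0.0739]
tcp_rot: [3.141, 0.001, 0.528]
force: [0.7, -0.2, 0.5]
finger_gap: 0.0003
t: 4.25
ee_pos: [0.4135, 0.3053, 0.0728]
tcp_rot: [3.141, 0.001, 0.528]
force: [0.0, 0.4, 0.0]
finger_gap: 0.0009
```

```bash
python3 -m jog '[{"x":0,"y":0,"z":-0.1,"rx":0,"ry":0,"rz":0,"hand":-1},{"x":0,"y":0,"z":-0.1,"rx":0,"ry":0,"rz":0,"hand":-1}]'
```

```text
t: 4.45
ee_pos: [0.4136, 0.3054, 0.0724]
tcp_rot: [3.141, 0.001, 0.528]
force: [-2.1, -2.2, 6.6]
finger_gap: 0.0003
```

```bash
python3 -m jog '[{"x":0,"y":0,"z":-0.05,"rx":0,"ry":0,"rz":0,"hand":-1},{"x":0,"y":0,"z":-0.05,"rx":0,"ry":0,"rz":0,"hand":-1}]'
```

```text
t: 4.65
ee_pos: [0.4136, 0.3054, 0.0724]
tcp_rot: [3.141, 0.001, 0.528]
force: [-2.1, -1.3, 5.0]
finger_gap: 0.0005
```

Contact at z = 0.0724 with about 5 N. I'll slide round the face towards the groove, lightly loaded.

```bash
python3 -m jog '[{"x":0.27,"y":-0.4,"z":-0.05,"rx":0,"ry":0,"rz":0.06,"hand":-1},{"x":0.55,"y":-0.79,"z":-0.05,"rx":0,"ry":0,"rz":0.115,"hand":-1},{"x":0.82,"y":-1.13,"z":-0.05,"rx":0,"ry":0,"rz":0.17,"hand":-1},{"x":1.1,"y":-1.46,"z":-0.05,"rx":0,"ry":0,"rz":0.22,"hand":-1},{"x":1.4,"y":-1.78,"z":-0.05,"rx":0,"ry":0,"rz":0.275,"hand":-1},{"x":1.71,"y":-2.08,"z":-0.05,"rx":0,"ry":0,"rz":0.325,"hand":-1},{"x":1.71,"y":-2.08,"z":-0.05,"rx":0,"ry":0,"rz":0.325,"hand":-1}]'
```

```text
t: 5.35
ee_pos: [0.4312, 0.2848, 0.0724]
tcp_rot: [3.141, -0.0, 0.854]
force: [0.4, -0.4, 4.9]
finger_gap: 0.0008
```

```bash
python3 -m jog '[{"x":0.3,"y":-0.3,"z":-0.05,"rx":0,"ry":0,"rz":0.05,"hand":-1},{"x":0.62,"y":-0.56,"z":-0.05,"rx":0,"ry":0,"rz":0.105,"hand":-1},{"x":0.98,"y":-0.81,"z":-0.05,"rx":0,"ry":0,"rz":0.16,"hand":-1},{"x":1.35,"y":-1.04,"z":-0.05,"rx":0,"ry":0,"rz":0.21,"hand":-1},{"x":1.35,"y":-1.04,"z":-0.05,"rx":0,"ry":0,"rz":0.21,"hand":-1}]'
```

```text
t: 5.85
ee_pos: [0.4448, 0.2748, 0.0724]
tcp_rot: [3.141, -0.001, 1.063]
force: [-2.8, 1.6, 6.4]
finger_gap: 0.0009
```

```bash
python3 -m jog '[{"x":0.4,"y":-0.2,"z":-0.05,"rx":0,"ry":0,"rz":0.05,"hand":-1},{"x":0.8,"y":-0.4,"z":-0.05,"rx":0,"ry":0,"rz":0.105,"hand":-1},{"x":0.8,"y":-0.4,"z":-0.05,"rx":0,"ry":0,"rz":0.105,"hand":-1}]'
```

```text
t: 6.15
ee_pos: [0.4531, 0.2708, 0.0719]
tcp_rot: [3.141, -0.001, 1.168]
force: [-0.6, 0.2, 0.8]
finger_gap: 0.0004
```

Support is lost at about -114° (force fell to about 0 and z dropped), which matches the vision estimate. I'll centre in the groove and feel for the catch.

```bash
python3 -m jog '[{"x":0.4,"y":-0.18,"z":-0.05,"rx":0,"ry":0,"rz":0.06,"hand":-1},{"x":0.8,"y":-0.36,"z":-0.05,"rx":0,"ry":0,"rz":0.11,"hand":-1},{"x":0.8,"y":-0.36,"z":-0.2,"rx":0,"ry":0,"rz":0.11,"hand":-1},{"x":0.8,"y":-0.36,"z":-0.3,"rx":0,"ry":0,"rz":0.11,"hand":-1},{"x":0.8,"y":-0.36,"z":-0.3,"rx":0,"ry":0,"rz":0.11,"hand":-1}]'
python3 -m jog '[{"x":0,"y":0,"z":-0.1,"rx":0,"ry":0,"rz":0,"hand":-1},{"x":0,"y":0,"z":-0.1,"rx":0,"ry":0,"rz":0,"hand":-1}]'
```

```text
t: 6.65
ee_pos: [0.4607, 0.2671, 0.0686]
tcp_rot: [3.141, -0.0, 1.276]
force: [-0.1, -0.5, 0.4]
finger_gap: 0.0003
t: 6.85
ee_pos: [0.4607, 0.2672, 0.0677]
tcp_rot: [3.141, -0.0, 1.276]
force: [-0.2, -1.5, 2.0]
finger_gap: 0.0007
```

```bash
python3 -m jog '[{"x":0,"y":0,"z":-0.1,"rx":0,"ry":0,"rz":0,"hand":-1},{"x":0,"y":0,"z":-0.2,"rx":0,"ry":0,"rz":0,"hand":-1},{"x":0,"y":0,"z":-0.2,"rx":0,"ry":0,"rz":0,"hand":-1}]'
```

```text
t: 7.15
ee_pos: [0.4608, 0.2672, 0.0658]
tcp_rot: [3.141, -0.0, 1.275]
force: [-1.5, -1.5, 3.4]
finger_gap: 0.0008
```

The catch is found and springy. Now I'll press it down.

```bash
python3 -m jog '[{"x":0,"y":0,"z":-0.1,"rx":0,"ry":0,"rz":0,"hand":-1},{"x":0,"y":0,"z":-0.2,"rx":0,"ry":0,"rz":0,"hand":-1},{"x":0,"y":0,"z":-0.3,"rx":0,"ry":0,"rz":0,"hand":-1},{"x":0,"y":0,"z":-0.3,"rx":0,"ry":0,"rz":0,"hand":-1}]'
python3 -m jog '[{"x":0,"y":0,"z":-0.1,"rx":0,"ry":0,"rz":0,"hand":-1},{"x":0,"y":0,"z":-0.2,"rx":0,"ry":0,"rz":0,"hand":-1},{"x":0,"y":0,"z":-0.2,"rx":0,"ry":0,"rz":0,"hand":-1},{"x":0,"y":0,"z":-0.2,"rx":0,"ry":0,"rz":0,"hand":-1},{"x":0,"y":0,"z":-0.2,"rx":0,"ry":0,"rz":0,"hand":-1}]'
python3 - <<'E'
from h import *
f=robot.grab_frame("side");cv2.imwrite("pics/c4.png",cv2.resize(f["image"][110:310,180:400],None,fx=3,fy=3,interpolation=cv2.INTER_CUBIC))
E
```

```text
t: 7.55
ee_pos: [0.4608, 0.2672, 0.0627]
tcp_rot: [3.141, -0.0, 1.275]
force: [-1.3, -1.3, 4.8]
finger_gap: 0.0002
t: 8.05
ee_pos: [0.4608, 0.2672, 0.0608]
tcp_rot: [3.141, -0.0, 1.275]
force: [-1.8, -1.3, 5.9]
finger_gap: 0.0006
```

View pics/c4.png

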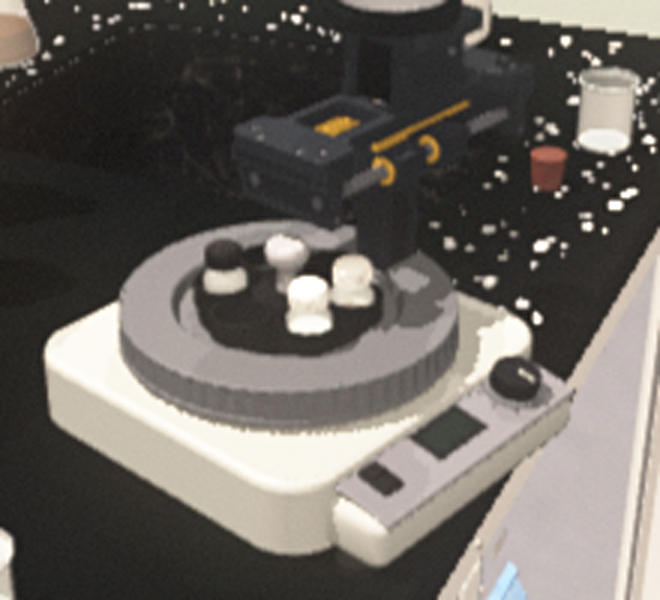

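Compared with the previous crop, the caps and knob moved up by about 20 px, for example knob (287,272)→(287,250). That is roughly 13–14 mm, so the carrier has sprung up. I'll retreat straight up and then to the side.

```bash
python3 -m jog '[{"x":0,"y":0,"z":0.4,"rx":0,"ry":0,"rz":0,"hand":-1},{"x":0,"y":0,"z":1,"rx":0,"ry":0,"rz":0,"hand":-1},{"x":0,"y":0,"z":2,"rx":0,"ry":0,"rz":0,"hand":-1},{"x":0,"y":0,"z":5,"rx":0,"ry":0,"rz":0,"hand":-1},{"x":0,"y":0,"z":9,"rx":0,"ry":0,"rz":0,"hand":-1},{"x":0,"y":0,"z":13,"rx":0,"ry":0,"rz":0,"hand":-1},{"x":0,"y":0,"z":17,"rx":0,"ry":0,"rz":0,"hand":-1},{"x":0,"y":-4,"z":18,"rx":0,"ry":0,"rz":0,"hand":-1},{"x":0,"y":-9,"z":18,"rx":0,"ry":0,"rz":0,"hand":-1},{"x":0,"y":-14,"z":18,"rx":0,"ry":0,"rz":0,"hand":-1}]'
python3 -m jog '[{"x":0,"y":-5,"z":0,"rx":0,"ry":0,"rz":0,"hand":-1},{"x":0,"y":-10,"z":0,"rx":0,"ry":0,"rz":0,"hand":-1},{"x":0,"y":-15,"z":0,"rx":0,"ry":0,"rz":0,"hand":-1},{"x":0,"y":-20,"z":0,"rx":0,"ry":0,"rz":0,"hand":-1},{"x":0,"y":-20,"z":0,"rx":0,"ry":0,"rz":0,"hand":-1},{"x":0,"y":-20,"z":0,"rx":0,"ry":0,"rz":0,"hand":-1}]'
python3 - <<'E'
from h import *
f=robot.grab_frame("top");W=cloud(f);W0=np.load("top.npz")["W"]
c=np.array([.48625,.3463])
def st(W):
    d=np.hypot(W[...,0]-c[0],W[...,1]-c[1]);z=W[...,2]
    return np.nanmedian(z[d<.009]),np.nanpercentile(z[(d>.02)&(d<.055)],[90,97,99])
print(st(W0),st(W))
t=f["image"][120:290,150:310]; s=robot.grab_frame("side")["image"][150:320,190:350]
cv2.imwrite("pics/c5.png",cv2.resize(np.hstack([t,s]),None,fx=2.4,fy=2.4,interpolation=cv2.INTER_CUBIC))
E
```

```text
t: 9.1
ee_pos: [0.4606, 0.1263, 0.242]
tcp_rot: [3.139, -0.001, 1.278]
force: [-0.5, -0.9, 0.3]
finger_gap: 0.0004
t: 9.7
ee_pos: [0.4603, -0.0746, 0.2421]
tcp_rot: [3.139, -0.002, 1.274]
force: [1.1, 0.6, 0.2]
finger_gap: 0.0006
(np.float64(0.0941278000121678), array([0.08572079, 0.08795124, 0.0890591 ])) (np.float64(0.10722601194976938), array([0.09915599, 0.10134814, 0.10223615]))
```

View pics/c5.png

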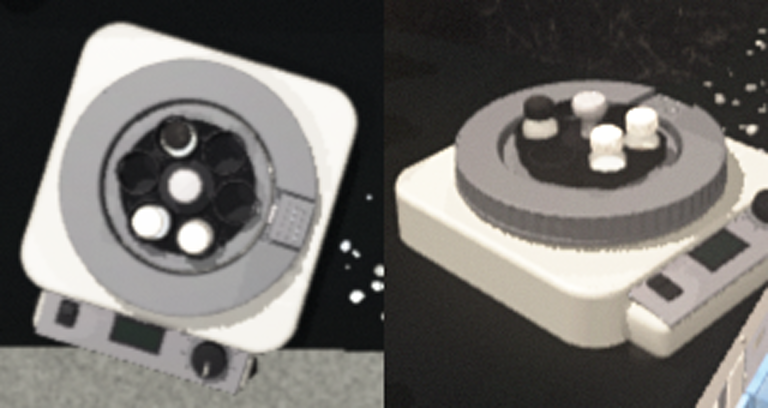

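The carrier is up: the knob rose from 94 to 107 mm and the caps by the same amount. The vials stand in their sleeves at (150,222), (195,237) and (180,137), and the catch is back in its groove.

```bash
python3 -c "
from cell import robot
print(robot.close_job())"
```

```text
the job is handed in; nothing more can be done
None
```

The carrier is unlocked and standing up, and I handed the job in at about 10 s of robot time.

- **Finding the groove:** With the gripper shut, I put the fingertips on the collar's face at about 5 N and slid them round about 36°. Support was lost at about -114° in the world frame. That fits the camera estimate, which put the groove centre near -107.5°.
- **Pressing the catch:** I pressed it down about 7.5 mm, and the force at the end was about 6 N. I then lifted straight off and moved well clear.
- **Last checks:** Depth readings show the knob and caps about 13 mm higher than before, against the nominal 14 mm, which is within camera accuracy. The three vials still stand in their sleeves and the robot touches nothing. No check failed or disagreed.

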